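# Wedge the rocking centrifuge slab

### The arm

A 6-joint arm with a two-finger parallel gripper is mounted at the origin on a cart in front of the work surface, level with it; the furniture and walls round the work are solid. World frame = base frame: x ahead of the robot, y to its left, z up, the work surface at z = 0. Lengths are in m, angles in rad, forces in N, time in s.
With the tool pointing down it reaches from about 0.25 to 0.775 m from the base axis. Payload 4 kg.
Tool frame: the origin (TCP) lies at the centre of the arm's flange, where the gripper is bolted on; the fingertips stand 199 mm ahead of it and the grasp point (between the pads) lies 180 mm ahead of it; z points along the fingers, y is the line along which they close (so a half turn about z gives the same grasp; the last joint's range is limited). The gripper opens to 94 mm and grips with 3 to 60 N. Pads are 16 mm wide; open, the fingers measure 119 mm over their backs; the gripper's body (75 mm by 177 mm) begins 78 mm behind the grasp point.
Start: joints at [-1.211, 0.087, 1.371, -0, 1.684, -0.103], TCP at [0.246, -0.492, 0.405] pointing down, gripper open.
Joint ranges: [-3.1, 3.1], [-0.76, 2.03], [0.27, 2.55], [-1.08, 4.22], [0.17, 2.65], [-2.57, 2.57]. Speed limits (rad/s): [2.79, 2.79, 3.14, 3.14, 3.14, 3.14].

### API

Orientations are given as [roll, pitch, yaw] about the fixed x, y, z axes, in that order (R = Rz(yaw) Ry(pitch) Rx(roll)).
In Python, from bench import robot, eyes, models gives the robot as it stands.
- The arm moves only by the tool step_arm, never from a script. Its argument "commands" is a list that holds one entry, the list of rows, each a list of 7 numbers: the shift along the tool's x, y, z in mm, then the turn, a rotation vector about the tool's x, y, z in rad, then the finger opening in mm, from 0 to 94. In form: [[[tx, ty, tz, wx, wy, wz, gripper], ...]]. A call has 1 to 20 rows; each row shifts and turns the commanded pose from where the row before left it, along the tool's axes as they then stand; what a row does not reach is not made up. A row lasts 1/8 s, in which the tool goes at most 62.5 mm and 10.7 degrees, less where a joint would pass 70% of its speed; a pose out of reach is approached as far as the arm can. A call is refused whole if a number of a shift passes 62.5 or a number of a turn 0.188, either way. A call with a gripper value outside its range is refused whole. The fingers move at their own pace and stop on an object; the grip force is fixed at half the most. Time passes only in rows, so rows that do not move let the fingers close. It gives the time, the measured TCP pose, the force, the opening and the grip force at its end, in the units of the state.
- robot.get_obs(): the state, without advancing time (a new reading comes with each control period).
- eyes.snapshot(name): name is "scene" or "side" or "wrist"; returns a dict with "color" (384x512x3 uint8, red, green, blue), "camera_matrix" (3x3 intrinsics, pixels), "D" ([k1, k2, p1, p2, k3] as OpenCV has them; the pictures are not rectified), "eye" and "rotation" of the camera in the world; the wrist camera has in their place "tool_from_camera" (4x4, takes a point from camera to tool coordinates, whose origin is the TCP and whose axes are the flange's). Camera axes: x right, y up, looking along -z (the intrinsics and any distortion apply to the point x, -y, -z); pixel columns grow to the right and rows downward; lengths in m; the calibration is good to about 2 mm. A picture is of the moment at which its call begins: read the wrist's pose just before it. There is no depth.
- robot.close_job(): hands the job in; it is judged then, once.
Trained networks look in a picture, given as the dict that the camera call returned (one of the last four; its "shot" number tells which), for a name from the list of things; names that differ only in an ending like _2 or _b are one class to them, and where a whole thing is asked for, a point or a joint stands for the part that bears it (a point fixed in the world has none). Each returns a list of dicts, best first, with "confidence" (0 to 1); they miss things now and then, are a little off and sometimes report something else, mostly with a low value. They report only what shows in the picture. A call takes as long as a camera call. They do not tell look-alikes from the thing itself.
- models.masks_of(picture, query): "mask" (384x512 bool, what is visible of it) and "xy" ([column, row] in pixels, amid what is visible of it).
- models.tip_of(picture, query): "xy" ([column, row] in pixels: a listed point, or the origin of a listed thing).
The state is a dict: "time": time; "joint_positions": joint angles; "qvel": joint speeds; "joint_torque": joint torques, N m; "tool_pos": TCP position; "ee_rot": TCP orientation; "wrist_force": force on the tool from outside, world axes, zero at the start; "wrist_torque": the same for the moment, N m; "width": finger opening in m; "finger_force": force on a finger pad.
Only numpy, scipy, OpenCV 4.12 (cv2) and the standard library are available. Lean on these libraries where they do the work, as an engineer would, in place of code of your own. Each camera call takes 0.05 s, during which the arm holds its last target. There are 200 camera calls.

### The job

The stone slab under the small centrifuge rocks, because its front right foot ends a few millimetres above the worktop. Line up the grey plastic wedge and push its thin end under that foot, from the front, until the foot sits snugly on it and the slab is still level; then press down firmly with a fingertip (about 10 N) on the slab's corner over the wedge, to check that it no longer rocks, and let go. Only push and press: lift nothing, do not shift the slab, and leave the centrifuge and the other things on the bench alone.

Things in the scene. Friction and masses are not known exactly. Their poses are not given: they have to be found in the camera images.
- slab: Grey stone slab, 200 mm deep (x) by 260 mm wide (y), 22 mm thick, top 47 mm and underside 25 mm above the worktop, on four round-ended steel screw feet 25 mm across at x = +-82, y = +-112 mm. Origin on the worktop under its centre; x points to its back, y to its left. It stands level on three feet; the short one is at x = -82, y = -112 mm, so about 4 N pressed on that corner tips it.
- foot_tip (a point): Lowest point of the short front right foot, 4.5 to 8.5 mm above the worktop, 18 mm behind the slab's front edge. The foot does not yield: once the wedge's slope meets it, the push rises from under 2 N to 10 N or more within some millimetres of travel, which is snug; much more lifts the slab out of level.
- slab_corner (a point): Point on the slab's top face right above the short foot, where to press: 18 mm from the slab's front and right edges, about 100 mm clear of the small centrifuge.
- wedge: Grey plastic wedge, 110 mm long, 46 mm wide, 70 g, lying flat in front of the slab, thin end roughly towards the short foot. Origin on its underside at mid-length; x points to the thin end. 2.5 mm thick at the thin end (x = +55 mm), growing evenly to 16 mm at x = -37 mm; behind that a heel 22 mm high whose upright end face (x = -55 mm) is the place to push.
- mini_spin: White round mini centrifuge, 162 x 147 x 112 mm, fixed on the slab behind and left of its middle. Origin under its centre on the slab's top face.
- tape_roll: Roll of label tape lying flat, 84 mm across, 19 mm high; origin under its centre. Leave alone.
- marker: Lab marker lying down, 135 mm long along its y, 14 mm high; origin under its centre. Leave alone.
- bottle: White reagent bottle with screw cap, 68 mm across, 120 mm high; origin under its centre. Leave alone.
- tip_box: Pipette tip box with cream lid, 106 x 143 x 76 mm; origin under its centre. Leave alone.
Things that resemble listed ones, but are neither listed nor needed, are in the scene too. There is more than one size of the wedge; the one meant has the size given above.

How it is judged:
By the outcome, as a careful person would: the job done as asked, in the order asked, and still so for the second after the job is handed in, with the robot touching nothing.
It also fails if it takes over 58 s, if anything falls off the work surface, if the arm or the gripper's body presses on something with over 40 N, if the wrist force passes 120 N, or if a joint passes its speed limit or range.

## Working session

There is one attempt and no reset: what is moved stays moved. The work goes in short steps, Python scripts to look and compute and a tool call to move; the robot and the scene stay as the last step left them, time stands still between calls to the robot, and variables do not carry over. Pictures are saved under pics/ and viewed, at most 10 in all, crops included, and the job is handed in when it is done.

Besides the shell and the picture viewer there is one more tool, called after "Call:" as name(argument=value, ...), one argument or row to a line, values as JSON. step_arm: Moves the arm, as the interface text tells. Its arguments: {"type":"object","properties":{"commands":{"type":"array"}},"required":["commands"]}

```bash
ls; mkdir -p pics
cat > h.py <<'E'
import numpy as np, cv2
from scipy.spatial.transform import Rotation as R
from bench import robot, eyes, models
def cam(p, obs=None):
    if 'eye' in p: return np.array(p['eye']), np.array(p['rotation'])
    T=np.array(p['tool_from_camera']); Rt=R.from_euler('xyz',obs['ee_rot']).as_matrix()
    return Rt@T[:3,3]+np.array(obs['tool_pos']), Rt@T[:3,:3]
def ray(p,xy,z,obs=None):
    e,Rc=cam(p,obs)
    u=cv2.undistortPoints(np.array(xy,float).reshape(-1,1,2),np.array(p['camera_matrix']),np.array(p['D'])).reshape(-1,2)
    d=np.c_[u[:,0],-u[:,1],-np.ones(len(u))]@Rc.T
    return e+d*((z-e[2])/d[:,2])[:,None]
def proj(p,X,obs=None):
    e,Rc=cam(p,obs); c=(np.atleast_2d(X)-e)@Rc; c=c*[1,-1,-1]
    return cv2.projectPoints(c,np.zeros(3),np.zeros(3),np.array(p['camera_matrix']),np.array(p['D']))[0].reshape(-1,2)
def save(p,n,s=1): cv2.imwrite(f'pics/{n}.png',cv2.resize(p['color'][:,:,::-1],None,fx=s,fy=s))
E
python3 - <<'E'
from h import *
o=robot.get_obs(); print({k:np.round(v,3) for k,v in o.items()})
ims=[]
for n in ['scene','side']:
    p=eyes.snapshot(n); ims.append(p['color']); save(p,n+'0',1.5)
    print(n,np.round(cam(p,o)[0],3))
    for q in ['wedge','slab','mini_spin','tape_roll','marker','bottle','tip_box']:
        for r in models.tip_of(p,q)[:3]: print(q,np.round(r['xy']),round(r['confidence'],2),np.round(ray(p,r['xy'],0,o)[0],3))
    for q in ['foot_tip','slab_corner']:
        for r in models.tip_of(p,q)[:2]: print(q,np.round(r['xy']),round(r['confidence'],2),np.round(ray(p,r['xy'],.006 if q=='foot_tip' else .047,o)[0],3))
E
```

```text
pics
{'time': np.float64(0.0), 'joint_positions': array([-1.211,  0.088,  1.372, -0.   ,  1.684, -0.103]), 'qvel': array([ 0.   , -0.001, -0.   , -0.   ,  0.   ,  0.001]), 'joint_torque': array([-1.0000e-03, -3.4019e+01, -3.0243e+01,  7.2000e-02,  3.3000e-02,
       -0.0000e+00]), 'tool_pos': array([ 0.245, -0.492,  0.403]), 'ee_rot': array([-3.139, -0.   ,  0.463]), 'wrist_force': array([1.043, 0.336, 0.167]), 'wrist_torque': array([ 0.004, -0.062,  0.001]), 'finger_force': np.float64(0.0), 'width': np.float64(0.094)}
scene [-0.083 -1.146  0.704]Traceback (most recent call last):
  File "<stdin>", line 8, in <module>
  File "h.py", line 12, in ray
    return e+d*((z-e[2])/d[:,2])[:,None]
                         ~^^^^^
IndexError: too many indices for array: array is 1-dimensional, but 2 were indexed
```

Run:
```python
from h import *
p=eyes.snapshot('scene'); print(p['rotation'],p['camera_matrix'],p['D'],p['eye']); save(p,'scene0',1.5)
p=eyes.snapshot('side'); print(p['rotation'],p['eye']); save(p,'side0',1.5)
```

```text
[ 1.10897921  0.02197255 -0.56044462] [[465.25583577   0.         262.03569203]
 [  0.         465.25583577 192.06527343]
 [  0.           0.           1.        ]] [-0.04961652  0.          0.          0.          0.        ] [-0.08331171 -1.14644673  0.70382718]
[1.09346902 0.02194327 3.115286  ] [0.62209015 0.99909284 0.61219688]
```

View pics/scene0.png

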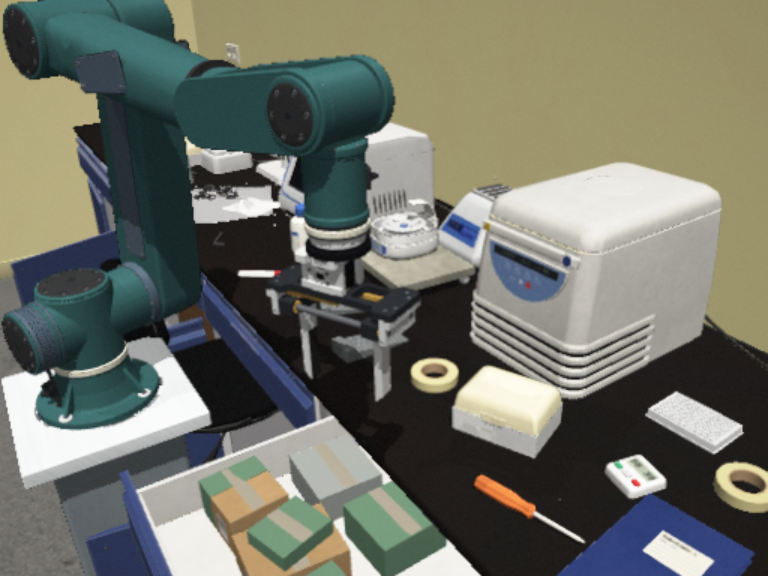

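View pics/side0.png

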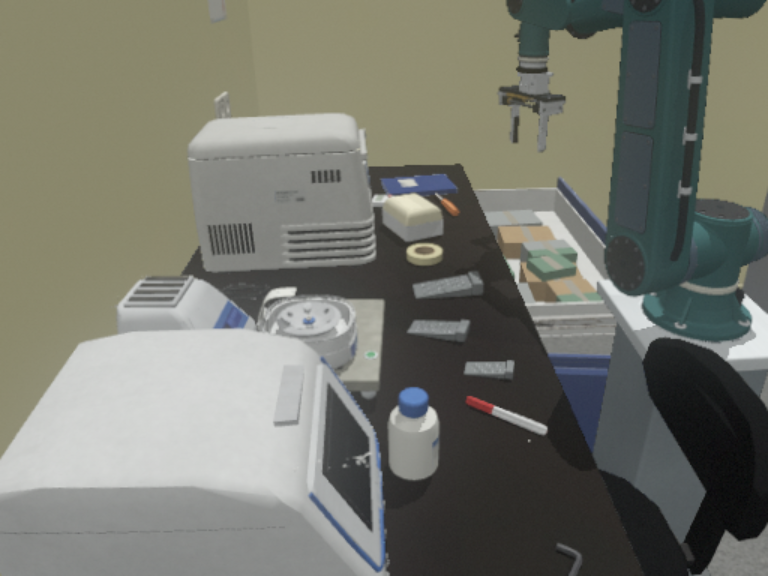

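```bash
sed -i "s/np.array(p\['rotation'\])/R.from_euler('xyz',p['rotation']).as_matrix()/" h.py
python3 - <<'E'
from h import *
o=robot.get_obs()
for n in ['scene','side']:
    p=eyes.snapshot(n); print(n)
    for q in ['wedge','slab','mini_spin','tape_roll','marker','bottle','tip_box','foot_tip','slab_corner']:
        z={'foot_tip':.006,'slab_corner':.047,'mini_spin':.047}.get(q,0)
        for r in models.tip_of(p,q)[:4]: print(q,np.round(r['xy']),round(r['confidence'],2),np.round(ray(p,r['xy'],z,o)[0],3))
    for r in models.masks_of(p,'wedge')[:5]:
        c=cv2.findContours(r['mask'].astype(np.uint8),0,1)[0]; c=max(c,key=len)
        X=ray(p,c.reshape(-1,2),0.0,o)[:,:2]*1000
        b=cv2.minAreaRect(X.astype(np.float32)); print('wedge mask',round(r['confidence'],2),r['xy'],np.round(b[0]),np.round(b[1]),round(b[2]))
# slab corners in side (front right, front left)
print(ray(p,np.array([[384,300],[380,387]])/1.5,.047))
E
```

```text
scene
wedge [250. 229.] 0.86 [ 0.497 -0.125  0.   ]
wedge [227. 210.] 0.43 [0.497 0.019 0.   ]
slab [270. 182.] 0.85 [0.719 0.112 0.   ]
mini_spin [267. 164.] 0.94 [0.741 0.158 0.047]
mini_spin [201. 163.] 0.33 [0.549 0.308 0.047]
tape_roll [291. 254.] 0.97 [ 0.521 -0.299  0.   ]
tape_roll [202. 164.] 0.72 [0.593 0.399 0.   ]
tape_roll [338. 286.] 0.44 [ 0.537 -0.473  0.   ]
marker [175. 185.] 0.46 [0.432 0.284 0.   ]
bottle [202. 165.] 0.76 [0.589 0.39  0.   ]
tip_box [336. 285.] 0.58 [ 0.536 -0.47   0.   ]
tip_box [175. 182.] 0.5 [0.44  0.302 0.   ]
foot_tip [271. 182.] 0.71 [0.719 0.099 0.006]
slab_corner [268. 186.] 0.58 [0.646 0.007 0.047]
slab_corner [206. 163.] 0.26 [0.565 0.301 0.047]
wedge mask 0.78 [239.8, 233.3] [ 452. -114.] [89. 74.] 62
side
wedge [299. 191.] 0.97 [ 0.481 -0.145  0.   ]
wedge [293. 220.] 0.75 [0.516 0.03  0.   ]
wedge [326. 246.] 0.74 [0.445 0.161 0.   ]
slab [219. 236.] 0.69 [0.721 0.099 0.   ]
mini_spin [210. 236.] 0.81 [0.736 0.164 0.047]
tape_roll [282. 169.] 0.61 [ 0.521 -0.315  0.   ]
marker [333. 278.] 0.9 [0.449 0.284 0.   ]
marker [284. 169.] 0.49 [ 0.517 -0.312  0.   ]
bottle [276. 307.] 0.94 [0.585 0.369 0.   ]
tip_box [276. 153.] 0.95 [ 0.532 -0.465  0.   ]
foot_tip [283. 170.] 0.37 [ 0.519 -0.292  0.006]
slab_corner [249. 203.] 0.79 [0.64  0.007 0.047]
slab_corner [293. 221.] 0.51 [0.526 0.111 0.047]
wedge mask 0.92 [299.5, 188.4] [ 483. -152.] [156. 107.] 4
wedge mask 0.61 [329.1, 245.9] [444. 154.] [53. 82.] 78
wedge mask 0.58 [298.6, 218.9] [517.  31.] [ 69. 112.] 86
wedge mask 0.49 [224.3, 218.7] [751.  32.] [374. 250.] 87
[[ 0.61915275 -0.00896364  0.047     ]
 [ 0.62998768  0.25954295  0.047     ]]
```

Call:
step_arm(
  commands=[
    [[32, -32, -4, 0, 0, 0, 20], [32, -32, -4, 0, 0, 0, 20], [32, -32, -4, 0, 0, 0, 20], [32, -32, -4, 0, 0, 0, 20], [32, -32, -4, 0, 0, 0, 20], [32, -32, -4, 0, 0, 0, 20], [32, -32, -4, 0, 0, 0, 20], [32, -32, -4, 0, 0, 0, 20], [32, -32, -4, 0, 0, 0, 20], [32, -32, -4, 0, 0, 0, 20], [32, -32, -4, 0, 0, 0, 20], [32, -32, -4, 0, 0, 0, 20], [0, 0, 0, 0, 0, 0.15, 20], [0, 0, 0, 0, 0, 0.15, 20], [0, 0, 0, 0, 0, 0.15, 20], [0, 0, 0, 0, 0, 0.01, 20]],
  ],
)

```text
time: 3.3
tool_pos: [0.4176, 0.023, 0.4528]
ee_rot: [3.142, -0.0, 0.004]
wrist_force: [0.6, 0.2, -0.2]
width: 0.0201
finger_force: 0.0
```

Run:
```python
from h import *
o=robot.get_obs(); print(o['time'],o['tool_pos'],o['ee_rot'],o['joint_positions'],o['wrist_force'])
p=eyes.snapshot('wrist'); save(p,'w1',1.5); print(np.round(p['tool_from_camera'],3),p['camera_matrix'],p['D'])
for q in ['wedge','slab','mini_spin','foot_tip','slab_corner']:
    z={'foot_tip':.006,'slab_corner':.047,'mini_spin':.047}.get(q,0)
    for r in models.tip_of(p,q)[:4]: print(q,np.round(r['xy']),round(r['confidence'],2),np.round(ray(p,r['xy'],z,o)[0],3))
```

```text
3.3 [0.41764798 0.02296278 0.45277043] [ 3.14150369e+00 -2.75669061e-04  4.11423193e-03] [-8.07831217e-02 -2.13857712e-01  1.56066038e+00 -6.69398339e-05
  1.79450776e+00  1.48588413e+00] [ 0.63828042  0.16954263 -0.24577763]
[[ 0.001  0.967  0.253  0.072]
 [ 1.    -0.    -0.001  0.   ]
 [-0.001  0.253 -0.967  0.02 ]
 [ 0.     0.     0.     1.   ]] [[307.22438892   0.         254.26266865]
 [  0.         307.22438892 190.45792453]
 [  0.           0.           1.        ]] [-0.08115216  0.          0.          0.          0.        ]
wedge [155. 144.] 0.76 [0.444 0.163 0.   ]
wedge [365. 118.] 0.66 [ 0.481 -0.131  0.   ]
wedge [248.  90.] 0.55 [0.517 0.032 0.   ]
mini_spin [477.  94.] 0.48 [ 0.516 -0.259  0.047]
```

View pics/w1.png

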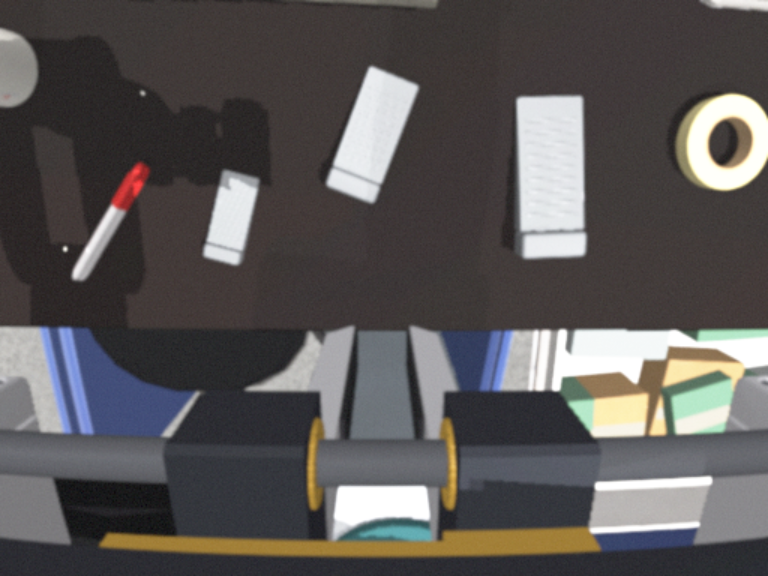

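Call:
step_arm(
  commands=[
    [[37, 0, 0, 0, 0, 0, 20], [37, 0, 0, 0, 0, 0, 20], [36, 0, 0, 0, 0, 0, 20], [0, 0, 0, 0, 0, 0, 20]],
  ],
)

```text
time: 4.1
tool_pos: [0.5294, 0.023, 0.451]
ee_rot: [-3.142, 0.003, 0.003]
wrist_force: [0.3, 0.1, -1.1]
width: 0.0202
finger_force: 0.0
```

Run:
```python
from h import *
o=robot.get_obs(); print(o['time'],o['tool_pos'],o['ee_rot'],o['wrist_force'])
p=eyes.snapshot('wrist'); save(p,'w2',1.5)
for q in ['wedge','slab','mini_spin','foot_tip','slab_corner']:
    z={'foot_tip':.006,'slab_corner':.047,'mini_spin':.047}.get(q,0)
    for r in models.tip_of(p,q)[:4]: print(q,np.round(r['xy']),round(r['confidence'],2),np.round(ray(p,r['xy'],z,o)[0],3))
```

```text
4.1 [0.52943187 0.02302118 0.45104058] [-3.14150466e+00  2.73670906e-03  3.20469356e-03] [ 0.34857437  0.12284215 -1.05341433]
wedge [358. 194.] 0.83 [ 0.482 -0.131  0.   ]
wedge [161. 217.] 0.67 [0.445 0.162 0.   ]
wedge [246. 169.] 0.56 [0.519 0.034 0.   ]
slab [193.  13.] 0.65 [0.724 0.102 0.   ]
slab_corner [276.  76.] 0.63 [ 0.641 -0.003  0.047]
slab_corner [193.  12.] 0.51 [0.712 0.094 0.047]
```

View pics/w2.png

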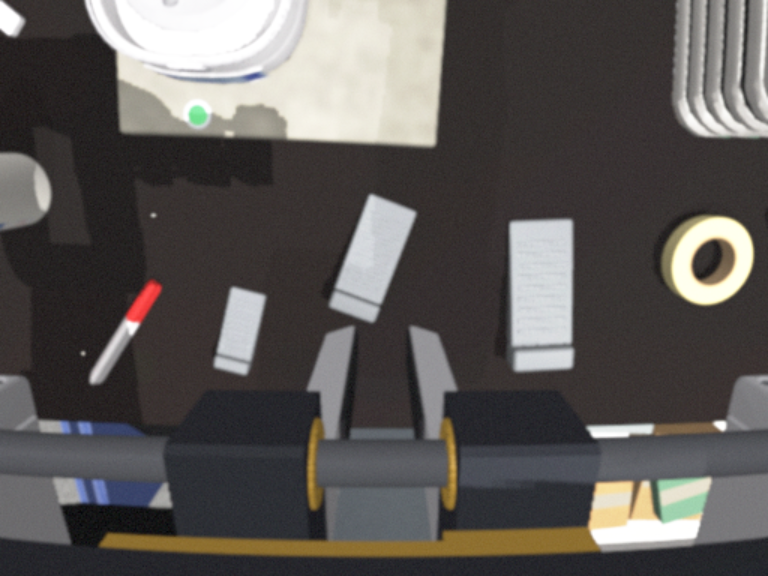

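```bash
cat > fit.py <<'E'
from h import *
from scipy.optimize import least_squares
W,L=.046,.11
P=np.array([[.055,.023,.0025],[.055,-.023,.0025],[-.055,.023,.022],[-.055,-.023,.022]])
def wpose(v,P):
    c,s=np.cos(v[2]),np.sin(v[2]); return np.c_[v[0]+c*P[:,0]-s*P[:,1],v[1]+s*P[:,0]+c*P[:,1],P[:,2]]
def fitwedge(p,o,px,idx=(0,1,2,3),v0=(.52,.03,0)):
    f=lambda v:(proj(p,wpose(v,P[list(idx)]),o)-np.array(px)).ravel()
    r=least_squares(f,v0); return r.x,np.abs(r.fun).max()
E
python3 - <<'E'
from fit import *
o=robot.get_obs(); p=eyes.snapshot('wrist')
g=p['color'].mean(2); cv2.imwrite('pics/tmp.png',g)
# wedge contour
m=np.zeros(g.shape,np.uint8); m[115:216,215:280]=(g[115:216,215:280]>100)
c=max(cv2.findContours(m,0,1)[0],key=cv2.contourArea); q=cv2.approxPolyDP(c,5,True).reshape(-1,2); print('poly',q.tolist(),cv2.contourArea(c))
b=cv2.minAreaRect(c);print(b)
px=np.array([[371,194],[416,212],[331,306],[375,321]])/1.5
print('fit',fitwedge(p,o,px))
X=ray(p,px,0,o); 
X[:2]=ray(p,px[:2],.0025,o);X[2:]=ray(p,px[2:],.022,o); print(np.round(X,4),'len',np.linalg.norm((X[0]-X[2])[:2]),np.linalg.norm((X[0]-X[1])[:2]),np.linalg.norm((X[3]-X[2])[:2]))
S=ray(p,np.array([[120,132.],[436.5,146.5],[446,0]])/1.5,.047,o); print('slab',np.round(S,4),'w',np.linalg.norm(S[0]-S[1]))
y=(S[0]-S[1])[:2]; y/=np.linalg.norm(y); x=np.array([y[1],-y[0]]); print('yaw',np.arctan2(x[1],x[0])); x2=(S[2]-S[1])[:2]; print('yaw2',np.arctan2(x2[1],x2[0]))
print('foot',S[1][:2]+.018*x+.018*y)
E
```

```text
poly [[249, 128], [219, 202], [246, 213], [277, 142]] 2629.0
((247.876708984375, 170.82876586914062), (34.527137756347656, 80.99247741699219), 20.556047439575195)
fit (array([ 0.51484433,  0.03023607, -0.3556475 ]), np.float64(1.1724238848531172))
[[ 0.5737  0.0324  0.0025]
 [ 0.5573 -0.0095  0.0025]
 [ 0.4717  0.0696  0.022 ]
 [ 0.457   0.0284  0.022 ]] len 0.10860713846261844 0.044937894192820224 0.04366804792890081
slab [[ 0.6285  0.239   0.047 ]
 [ 0.6147 -0.0217  0.047 ]
 [ 0.7255 -0.0264  0.047 ]] w 0.2610335897187072
yaw -0.05285694131646918
yaw2 -0.04233319971901664
foot [ 0.63362257 -0.00465256][ WARN:0@0.501] global loadsave.cpp:1063 imwrite_ Unsupported depth image for selected encoder is fallbacked to CV_8U.
```

Call:
step_arm(
  commands=[
    [[-14, -6, 0, 0, 0, 0, 94], [-14.5, -6, 0, 0, 0, 0, 94], [0, 0, 0, 0, 0, 0.18, 94], [0, 0, 0, 0, 0, 0.179, 94], [0, 0, 50, 0, 0, 0, 94], [0, 0, 50, 0, 0, 0, 94], [0, 0, 50, 0, 0, 0, 94], [0, 0, 50, 0, 0, 0, 94], [0, 0, 25, 0, 0, 0, 94], [0, 0, 15, 0, 0, 0, 94], [0, 0, 0, 0, 0, 0, 94], [0, 0, 0, 0, 0, 0, 94]],
  ],
)

```text
time: 5.95
tool_pos: [0.4997, 0.0352, 0.2143]
ee_rot: [-3.141, -0.003, -0.356]
wrist_force: [-0.1, -0.0, -0.2]
width: 0.0942
finger_force: 0.0
```

Run:
```python
from h import *
o=robot.get_obs(); print(o['time'],o['tool_pos'],o['ee_rot'],o['wrist_force'],o['width'])
p=eyes.snapshot('side'); save({'color':p['color'][150:310,200:400]},'s2',4)
```

```text
5.95 [0.4997281  0.03520534 0.21431608] [-3.14071088e+00 -2.97291030e-03 -3.56046684e-01] [-0.09972207 -0.01590342 -0.1705693 ] 0.09417039902793949
```

View pics/s2.png

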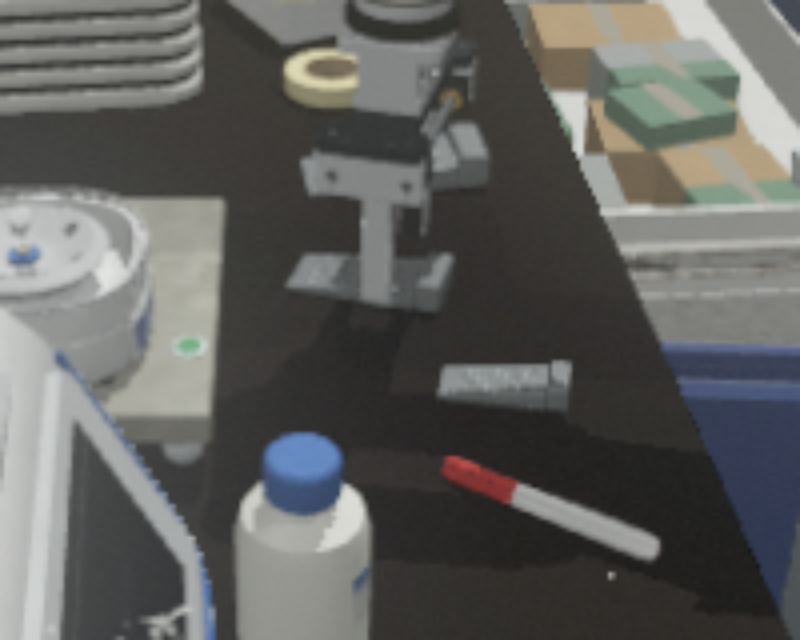

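Call:
step_arm(
  commands=[
    [[0, 0, 10, 0, 0, 0, 94], [0, 0, 0, 0, 0, 0, 60], [0, 0, 0, 0, 0, 0, 48], [0, 0, 0, 0, 0, 0, 48], [0, 0, 0, 0, 0, 0, 48], [0, 0, 0, 0, 0, 0, 48], [0, 0, 0, 0, 0, -0.1, 48], [0, 0, 0, 0, 0, -0.1, 48], [0, 0, 0, 0, 0, -0.106, 48], [0, 0, 0, 0, 0, 0, 48]],
  ],
)

```text
time: 7.25
tool_pos: [0.4992, 0.0351, 0.2027]
ee_rot: [3.141, -0.0, -0.051]
wrist_force: [1.2, 0.4, -0.9]
width: 0.0482
finger_force: 0.0
```

Call:
step_arm(
  commands=[
    [[0.5, 8.5, 0, 0, 0, 0, 47], [0.5, 8.5, 0, 0, 0, 0, 47], [0.5, 8.5, 0, 0, 0, 0, 47], [0.5, 8, 0, 0, 0, 0, 47], [0, 0, 0, 0, 0, 0, 47], [0, 0, 0, 0, 0, 0, 94], [0, 0, 0, 0, 0, 0, 94], [0, 0, 0, 0, 0, 0, 94], [0, 0, 0, 0, 0, 0, 94], [0, 0, -20, 0, 0, 0, 94], [0, 0, -50, 0, 0, 0, 94], [0, 0, -50, 0, 0, 0, 94], [0, 0, -50, 0, 0, 0, 94], [0, 0, -50, 0, 0, 0, 94], [0, 0, 0, 0, 0, 0, 94]],
  ],
)

```text
time: 9.12
tool_pos: [0.4998, 0.0016, 0.4283]
ee_rot: [3.141, -0.011, -0.05]
wrist_force: [-0.7, 0.5, 0.3]
width: 0.094
finger_force: 0.0
```

Run:
```python
from fit import *
o=robot.get_obs(); print(o['time'],o['tool_pos'],o['ee_rot'],o['wrist_force'],o['width'])
p=eyes.snapshot('wrist'); save(p,'w3',1.5)
g=p['color'].mean(2); x=proj(p,[[.515,.001,.01]],o)[0]; print(x)
m=(g>100).astype(np.uint8); n,l,st,ce=cv2.connectedComponentsWithStats(m)
i=l[int(x[1]),int(x[0])]; c=max(cv2.findContours((l==i).astype(np.uint8),0,1)[0],key=cv2.contourArea); print('poly',cv2.approxPolyDP(c,5,True).reshape(-1,2).tolist(),cv2.minAreaRect(c))
for q in ['slab_corner']:
    for r in models.tip_of(p,q)[:2]: print(q,np.round(r['xy']),round(r['confidence'],2),np.round(ray(p,r['xy'],.047,o)[0],3))
```

```text
9.125 [0.49982846 0.00163609 0.42825176] [ 3.14085349 -0.01075836 -0.05001439] [-0.71508433  0.50068892  0.26701792] 0.09395803843021924
[253.49363852 158.53698591]
poly [[243, 114], [235, 198], [268, 202], [278, 118]] ((256.36138916015625, 157.88613891601562), (36.91587829589844, 86.66773986816406), 5.710592269897461)
slab_corner [252.  54.] 0.75 [ 0.638 -0.003  0.047]
```

View pics/w3.png

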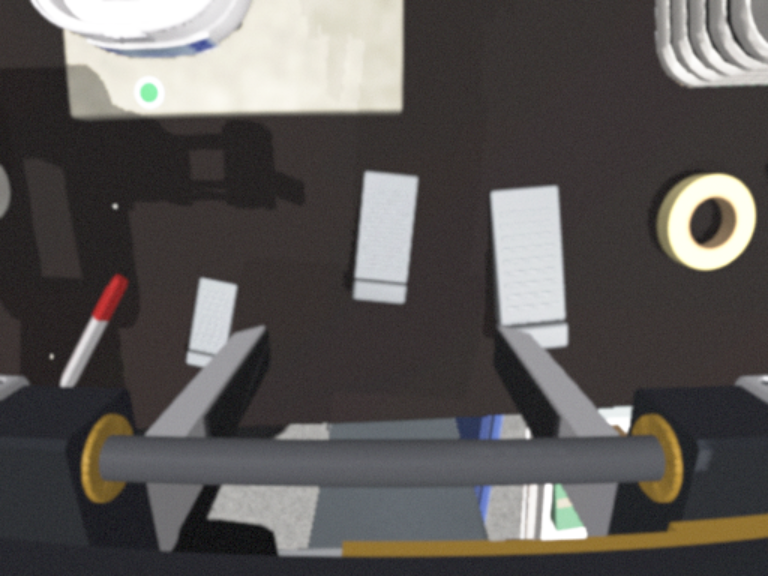

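Run:
```python
from fit import *
o=robot.get_obs(); p=eyes.snapshot('wrist')
px=np.array([[363.5,171],[418.5,177],[353,299],[405,304]])/1.5
v,e=fitwedge(p,o,px); print('wedge',v,e)
S=ray(p,np.array([[72,118.],[402,112],[403,0]])/1.5,.047,o); print('slab',np.round(S,4),'w',np.linalg.norm(S[0]-S[1]))
y=(S[0]-S[1])[:2]; y/=np.linalg.norm(y); x=np.array([y[1],-y[0]]); a=np.arctan2(x[1],x[0]); x2=(S[2]-S[1])[:2]; print('yaw',a,'yaw2',np.arctan2(x2[1],x2[0]))
f=S[1][:2]+.018*x+.018*y; print('foot',f)
d=v[:2]-f; print('wedge centre rel foot in slab axes',d@x,d@y,'dyaw',v[2]-a)
```

```text
wedge [ 0.51094411 -0.00260949 -0.14596322] 1.1233114744589727
slab [[ 0.6227  0.2321  0.047 ]
 [ 0.6094 -0.0195  0.047 ]
 [ 0.6863 -0.0235  0.047 ]] w 0.2520137821009575
yaw -0.05263569466710188 yaw2 -0.051321758603671615
foot [ 0.62832229 -0.00250113]
wedge centre rel foot in slab axes -0.1172099207641618 -0.0062836417273266785 dyaw -0.0933275257472008
```

Run:
```python
from fit import *
o=robot.get_obs(); print(o['tool_pos'],o['ee_rot'],o['qvel'].round(3)); p=eyes.snapshot('wrist')
px=np.array([[363.5,171],[418.5,177],[353,299],[405,304]])/1.5
g=p['color'].mean(2)
m=(g>100).astype(np.uint8); n,l,st,ce=cv2.connectedComponentsWithStats(m)
c=max(cv2.findContours((l==l[157,256]).astype(np.uint8),0,1)[0],key=cv2.contourArea); px=cv2.approxPolyDP(c,5,True).reshape(-1,2)+0.; print(px)
v,e=fitwedge(p,o,px[[0,3,1,2]]); print('wedge',v,e)
# slab front edge: per column brightness transition below slab, subpixel
ed=[]
for col in range(60,265,5):
    s=g[60:100,col]; k=np.where((s[:-1]>100)&(s[1:]<=100))[0]
    if len(k): ed.append((col,60+k[-1]+(s[k[-1]]-100)/(s[k[-1]]-s[k[-1]+1])))
ed=np.array(ed); E=ray(p,ed,.047,o)[:,:2]; a=np.polyfit(E[:,1],E[:,0],1); r=E[:,0]-np.polyval(a,E[:,1]); ok=abs(r)<.002; a=np.polyfit(E[ok,1],E[ok,0],1); print('front x=%.4f*y+%.4f'%tuple(a),ok.sum(),len(ok))
rows=range(10,70,5); rt=[]
for rr in rows:
    s=g[rr,240:300]; k=np.where((s[:-1]>100)&(s[1:]<=100))[0]
    if len(k): rt.append((240+k[-1]+(s[k[-1]]-100)/(s[k[-1]]-s[k[-1]+1]),rr))
F=ray(p,np.array(rt),.047,o); print('right edge',np.round(F[[0,-1]],4))
```

```text
[0.49931113 0.00167407 0.42136135] [-3.14153986e+00  2.04982411e-03 -5.00226972e-02] [-0.001  0.013  0.027 -0.001  0.003 -0.001]
[[243. 109.]
 [235. 195.]
 [268. 199.]
 [279. 113.]]
wedge [ 0.51578006 -0.00221196 -0.16188745] 1.3788920680293302
front x=0.0537*y+0.6149 41 41
right edge [[ 0.6745 -0.0239  0.047 ]
 [ 0.6182 -0.0208  0.047 ]]
```

Call:
step_arm(
  commands=[
    [[1.5, -1.5, 20, 0, 0, 0, 94], [0, 0, 50, 0, 0, 0, 94], [0, 0, 50, 0, 0, 0, 94], [0, 0, 50, 0, 0, 0, 94], [0, 0, 30, 0, 0, 0, 94], [0, 0, 15, 0, 0, 0, 94], [0, 0, 0, 0, 0, 0, 94], [0, 0, 0, 0, 0, 0, 94]],
  ],
)

```text
time: 10.32
tool_pos: [0.5017, 0.0029, 0.209]
ee_rot: [3.141, -0.003, -0.05]
wrist_force: [0.1, 0.2, -0.0]
width: 0.0939
finger_force: 0.0
```

Call:
step_arm(
  commands=[
    [[0, 0, 4, 0, 0, 0, 70], [0, 0, 0, 0, 0, 0, 56], [0, 0, 0, 0, 0, 0, 50], [0, 0, 0, 0, 0, 0, 48], [0, 0, 0, 0, 0, 0, 47], [0, 0, 0, 0, 0, 0, 46], [0, 0, 0, 0, 0, 0, 46], [0, 0, 0, 0, 0, 0, 46]],
  ],
)

```text
time: 11.32
tool_pos: [0.5011, 0.0029, 0.2038]
ee_rot: [3.141, -0.0, -0.05]
wrist_force: [-0.7, -0.9, 1.3]
width: 0.0466
finger_force: 22.9
```

Call:
step_arm(
  commands=[
    [[0, 0, 0, 0, 0, 0, 50], [0, 0, 0, 0, 0, 0, 60], [0, 0, 0, 0, 0, 0, 80], [0, 0, -30, 0, 0, 0, 80], [0, 0, -50, 0, 0, 0, 50], [0, 0, -50, 0, 0, 0, 16], [-35, 1.5, -50, 0, 0, 0, 16], [-35, 1.5, 0, 0, 0, 0, 16], [0, 0, 0, 0, 0, 0, 16], [0, 0, 0, 0, 0, 0, 16]],
  ],
)

```text
time: 12.58
tool_pos: [0.4312, 0.0035, 0.3833]
ee_rot: [-3.142, -0.0, -0.05]
wrist_force: [0.4, -1.0, -0.5]
width: 0.0235
finger_force: 0.0
```

```bash
cat > wl.py <<'E'
from fit import *
import sys
o=robot.get_obs(); print(o['time'],o['tool_pos'],o['ee_rot'],o['wrist_force'].round(2),o['width']); p=eyes.snapshot('wrist')
g=p['color'].mean(2); x=proj(p,[[float(sys.argv[1]),0,.01]],o)[0].astype(int)
m=(g>100).astype(np.uint8); n,l,st,ce=cv2.connectedComponentsWithStats(m)
c=max(cv2.findContours((l==l[x[1],x[0]]).astype(np.uint8),0,1)[0],key=cv2.contourArea); b=cv2.minAreaRect(c)
px=cv2.approxPolyDP(c,5,True).reshape(-1,2)+0.; print(x,px.tolist(),b)
b=cv2.boxPoints(b); i=np.argsort(b[:,1]); t=b[i[:2]]; q=b[i[2:]]; t=t[t[:,0].argsort()]; q=q[q[:,0].argsort()]
if len(px)==4:
    i=np.argsort(px[:,1]); t=px[i[:2]]; q=px[i[2:]]; t=t[t[:,0].argsort()]; q=q[q[:,0].argsort()]
v,e=fitwedge(p,o,np.r_[t,q]); print('wedge',v,'err',e,'lateral off',v[1]-(-.004+.053*(.633-v[0])))
save(p,sys.argv[2],1.5)
E
python3 wl.py .515 w4
```

```text
12.575 [0.43120743 0.00350501 0.38330386] [-3.14158432e+00 -5.30671745e-05 -5.02195084e-02] [ 0.39 -0.98 -0.47] 0.023471147814666422
[253  99] [[238.0, 46.0], [228.0, 145.0], [267.0, 151.0], [279.0, 51.0]] ((253.14932250976562, 98.33151245117188), (43.81058120727539, 102.80046081542969), 6.009006023406982)
wedge [ 5.16294934e-01  1.41431447e-04 -1.65378983e-01] err 1.3240084750458436 lateral off -0.0020439370447109854
```

Call:
step_arm(
  commands=[
    [[0, -3, 40, 0, 0, 0, 20], [0, 0, 50, 0, 0, 0, 20], [0, 0, 50, 0, 0, 0, 20], [0, 0, 25, 0, 0, 0, 20], [0, 0, 9, 0, 0, 0, 20], [0, 0, 0, 0, 0, 0, 20], [0, 0, 0, 0, 0, 0, 20]],
  ],
)

```text
time: 13.5
tool_pos: [0.4321, 0.0064, 0.211]
ee_rot: [3.141, -0.003, -0.05]
wrist_force: [-0.3, 1.1, 0.2]
width: 0.0201
finger_force: 0.0
```

Call:
step_arm(
  commands=[
    [[6, 0, 0, 0, 0, 0, 20], [6, 0, 0, 0, 0, 0, 20], [6, 0, 0, 0, 0, 0, 20], [4, 0, 0, 0, 0, 0, 20], [4, 0, 0, 0, 0, 0, 20], [4, 0, 0, 0, 0, 0, 20], [4, 0, 0, 0, 0, 0, 20], [4, 0, 0, 0, 0, 0, 20], [4, 0, 0, 0, 0, 0, 20], [0, 0, 0, 0, 0, 0, 20], [0, 0, 0, 0, 0, 0, 20]],
  ],
)

```text
time: 14.88
tool_pos: [0.4731, 0.0044, 0.2097]
ee_rot: [3.142, -0.0, -0.05]
wrist_force: [0.4, -0.2, 0.4]
width: 0.0196
finger_force: 0.0
```

```bash
python3 wl.py .53 w5
python3 - <<'E'
from h import *
p=eyes.snapshot('side'); save({'color':p['color'][150:310,200:400]},'s5',4)
E
```

```text
14.875 [0.47313938 0.00438401 0.20970008] [ 3.14153097e+00 -1.42763321e-04 -5.02015722e-02] [ 0.43 -0.2   0.4 ] 0.019625302657425434
[256 136] [[208.0, 27.0], [209.0, 213.0], [219.0, 221.0], [204.0, 258.0], [214.0, 269.0], [205.0, 329.0], [210.0, 338.0], [210.0, 322.0], [220.0, 323.0], [218.0, 360.0], [74.0, 355.0], [67.0, 363.0], [210.0, 370.0], [399.0, 366.0], [392.0, 352.0], [290.0, 359.0], [291.0, 323.0], [297.0, 321.0], [297.0, 337.0], [303.0, 333.0], [295.0, 262.0], [304.0, 257.0], [285.0, 219.0], [288.0, 28.0]] ((233.0, 198.0), (344.0, 332.0), 90.0)
wedge [ 0.50062539  0.01506475 -0.05561344] err 129.38047308993544 lateral off 0.012048893591231161
```

View pics/w5.png

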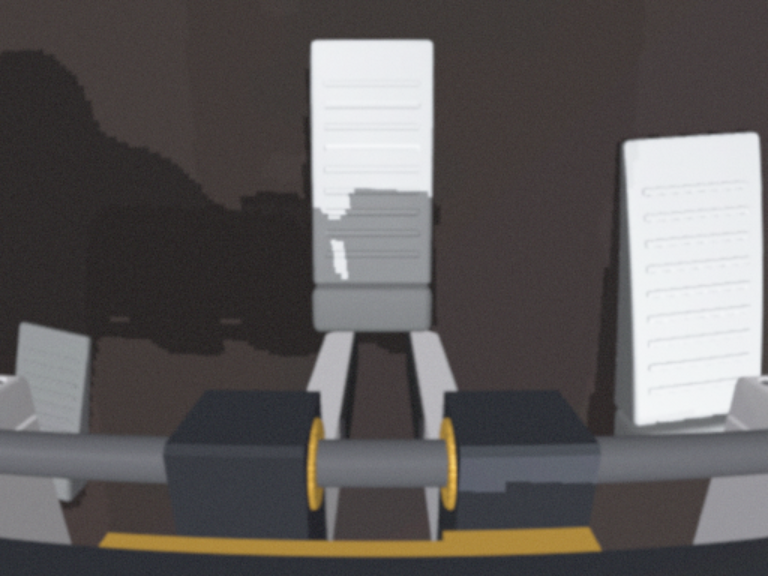

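Run:
```python
from fit import *
o=robot.get_obs(); p=eyes.snapshot('wrist'); print(o['tool_pos'])
v,e=fitwedge(p,o,np.array([[311,40],[433,40],[314,331],[431,331]])/1.5); print('wedge',v,e,'lat',v[1]-(-.004+.053*(.633-v[0])))
```

```text
[0.47305213 0.00440014 0.20968807]
wedge [ 0.53735041  0.00434502 -0.04911876] 1.0106827123428843 lat 0.003275595189817567
```

Call:
step_arm(
  commands=[
    [[3, 0, 0, 0, 0, 0, 20], [4, 0.6, 0, 0, 0, 0, 20], [4, 0.6, 0, 0, 0, 0, 20], [4, 0.6, 0, 0, 0, 0, 20], [4, 0.6, 0, 0, 0, 0, 20], [4, 0.6, 0, 0, 0, 0, 20], [0, 0, 0, 0, 0, 0, 20], [0, 0, 0, 0, 0, 0, 20]],
  ],
)

```text
time: 16.02
tool_pos: [0.496, 0.0002, 0.2097]
ee_rot: [3.141, -0.0, -0.05]
wrist_force: [0.3, 0.3, 0.6]
width: 0.02
finger_force: 0.0
```

```bash
cat > e.py <<'E'
from fit import *
o=robot.get_obs(); p=eyes.snapshot('wrist'); print(o['time'],o['tool_pos'],o['ee_rot'],o['wrist_force'].round(2))
g=p['color'].mean(2)
# wedge side edges: columns where brightness jumps, on several rows; report lines
for r in (60,90,120,150,180,205):
    s=g[r]; d=np.abs(np.diff(s)); a=180+np.argmax(d[180:240]); b=260+np.argmax(d[260:330]); 
    print(r,a,b,np.round(d[[a,b]]),end='; ')
print()
E
python3 e.py
```

```text
16.025 [4.95962394e-01 2.10871734e-04 2.09680436e-01] [ 3.14146924e+00 -1.82586583e-04 -5.02310080e-02] [0.29 0.26 0.57]
60 206 288 [64. 60.]; 90 207 288 [71. 68.]; 120 207 288 [69. 61.]; 150 208 287 [43. 35.]; 180 231 286 [41. 31.]; 205 208 287 [32. 29.];
```

Call:
step_arm(
  commands=[
    [[4, 0, 0, 0, 0, 0, 20], [4, 0, 0, 0, 0, 0, 20], [4, 0, 0, 0, 0, 0, 20], [4, 0, 0, 0, 0, 0, 20], [4, 0, 0, 0, 0, 0, 20], [4, 0, 0, 0, 0, 0, 20], [2, 0, 0, 0, 0, 0, 20], [0, 0, 0, 0, 0, 0, 20]],
  ],
)

```text
time: 17.08
tool_pos: [0.5221, -0.0011, 0.2097]
ee_rot: [3.141, -0.0, -0.05]
wrist_force: [0.4, -0.1, 0.1]
width: 0.0199
finger_force: 0.0
```

Call:
step_arm(
  commands=[
    [[2, 0, 0, 0, 0, 0, 20], [2, 0, 0, 0, 0, 0, 20], [0, 0, 0, 0, 0, 0, 20]],
  ],
)

```text
time: 17.45
tool_pos: [0.526, -0.0013, 0.2097]
ee_rot: [3.141, -0.0, -0.05]
wrist_force: [0.4, -0.5, 0.0]
width: 0.0195
finger_force: 0.0
```

Call:
step_arm(
  commands=[
    [[2, 0, 0, 0, 0, 0, 20], [1, 0, 0, 0, 0, 0, 20], [0, 0, 0, 0, 0, 0, 20]],
  ],
)

```text
time: 17.82
tool_pos: [0.5287, -0.0014, 0.2097]
ee_rot: [3.142, 0.001, -0.05]
wrist_force: [-1.1, -0.3, 2.0]
width: 0.0201
finger_force: 1.0
```

Call:
step_arm(
  commands=[
    [[2, 0, 0, 0, 0, 0, 20], [1, 0, 0, 0, 0, 0, 20], [0, 0, 0, 0, 0, 0, 20]],
  ],
)

```text
time: 18.2
tool_pos: [0.531, -0.0015, 0.2096]
ee_rot: [3.141, 0.004, -0.05]
wrist_force: [-5.4, -0.1, 4.8]
width: 0.02
finger_force: 3.1
```

Call:
step_arm(
  commands=[
    [[1, 0, 0, 0, 0, 0, 20], [0.5, 0, 0, 0, 0, 0, 20], [0, 0, 0, 0, 0, 0, 20]],
  ],
)

```text
time: 18.58
tool_pos: [0.532, -0.0015, 0.2096]
ee_rot: [3.141, 0.006, -0.05]
wrist_force: [-9.3, 0.8, 6.8]
width: 0.0198
finger_force: 4.2
```

Call:
step_arm(
  commands=[
    [[1, 0, 0, 0, 0, 0, 20], [0, 0, 0, 0, 0, 0, 20], [0, 0, 0, 0, 0, 0, 20]],
  ],
)

```text
time: 18.95
tool_pos: [0.5328, -0.0016, 0.2096]
ee_rot: [3.141, 0.007, -0.05]
wrist_force: [-9.8, 0.9, 6.1]
width: 0.0201
finger_force: 4.8
```

Call:
step_arm(
  commands=[
    [[0.6, 0, 0, 0, 0, 0, 20], [0, 0, 0, 0, 0, 0, 20], [0, 0, 0, 0, 0, 0, 20]],
  ],
)

```text
time: 19.32
tool_pos: [0.5331, -0.0016, 0.2096]
ee_rot: [3.141, 0.008, -0.05]
wrist_force: [-10.2, 0.7, 8.0]
width: 0.0203
finger_force: 5.3
```

Call:
step_arm(
  commands=[
    [[0.6, 0, 0, 0, 0, 0, 20], [0, 0, 0, 0, 0, 0, 20], [0, 0, 0, 0, 0, 0, 20]],
  ],
)

```text
time: 19.7
tool_pos: [0.5335, -0.0016, 0.2096]
ee_rot: [3.141, 0.009, -0.05]
wrist_force: [-11.7, 0.3, 10.7]
width: 0.0199
finger_force: 5.8
```

Call:
step_arm(
  commands=[
    [[-5, 0, 0, 0, 0, 0, 20], [-20, 0, 0, 0, 0, 0, 20], [-25, 0, 0, 0, 0, 0, 10], [0, 0, -50, 0, 0, 0, 0], [0, 0, -50, 0, 0, 0, 0], [0, 0, -50, 0, 0, 0, 0], [20, 0, -50, 0, 0, 0, 0], [25, 0, 0, 0, 0, 0, 0], [0, 0, 0, 0, 0, 0, 0], [0, 0, 0, 0, 0, 0, 0]],
  ],
)

```text
time: 20.95
tool_pos: [0.5303, -0.0015, 0.4086]
ee_rot: [-3.142, 0.002, -0.05]
wrist_force: [-0.9, -0.0, 0.2]
width: -0.0001
finger_force: 0.0
```

Run:
```python
from fit import *
o=robot.get_obs(); p=eyes.snapshot('wrist'); print(o['time'],o['tool_pos'],o['ee_rot'],o['wrist_force'].round(2),o['width']); save(p,'w6',1.5)
q=eyes.snapshot('scene'); save(q,'sc6',1.5)
g=p['color'].mean(2)
ed=[]
```

```text
20.95 [ 0.53026968 -0.00146064  0.40856137] [-3.14156088e+00  1.84525720e-03 -5.01921056e-02] [-0.93 -0.01  0.22] -9.22110326656507e-05
```

View pics/w6.png

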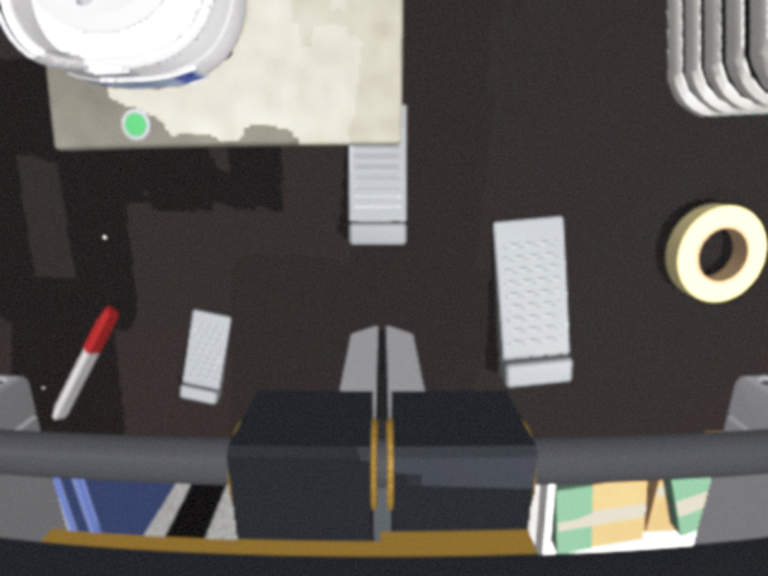

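Run:
```python
from fit import *
o=robot.get_obs(); p=eyes.snapshot('wrist'); print(o['tool_pos'],o['ee_rot'])
S=ray(p,np.array([[57,149.],[403,144.5],[402,0]])/1.5,.047,o); print('slab',np.round(S,4),'w',np.linalg.norm(S[0]-S[1]))
y=(S[0]-S[1])[:2]; y/=np.linalg.norm(y); x=np.array([y[1],-y[0]]); print('yaw',np.arctan2(*x[::-1]))
f=S[1][:2]+.018*x+.018*y; print('foot/corner',f)
W=ray(p,np.array([[349,243.5],[407,243.5]])/1.5,.022,o); print('heel rear',W)
c=W.mean(0)[:2]; print('heel rear rel foot in slab axes',(c-f)@x,(c-f)@y)
print(models.tip_of(p,'slab_corner')[0]['xy'],[np.round(ray(p,r['xy'],.047,o)[0],4) for r in models.tip_of(p,'slab_corner')[:1]],[(np.round(ray(p,r['xy'],.047,o)[0],3),r['confidence']) for r in models.tip_of(p,'mini_spin')[:1]])
```

```text
[ 0.53001338 -0.00144344  0.40874319] [-3.14156536e+00  1.64380777e-03 -5.01852012e-02]
slab [[ 0.6294  0.236   0.047 ]
 [ 0.6153 -0.0217  0.047 ]
 [ 0.7115 -0.025   0.047 ]] w 0.25799904151136666
yaw -0.054745247407243916
foot/corner [ 0.63428161 -0.00467256]
heel rear [[ 0.54158054  0.02354385  0.022     ]
 [ 0.53925506 -0.0230716   0.022     ]]
heel rear rel foot in slab axes -0.0939917840693586 -0.00023470571437628015
[249.6, 77.0] [array([ 0.6362, -0.0023,  0.047 ])] []
```

Call:
step_arm(
  commands=[
    [[35, -1, 0, 0, 0, 0, 0], [35, -1, 0, 0, 0, 0, 0], [35, 0, 0, 0, 0, 0, 0], [0, 0, 0, 0, 0, -0.18, 0], [0, 0, 0, 0, 0, -0.18, 0], [0, 0, 0, 0, 0, -0.18, 0], [0, 0, 0, 0, 0, -0.18, 0], [0, 0, 50, 0, 0, 0, 0], [0, 0, 50, 0, 0, 0, 0], [0, 0, 40, 0, 0, 0, 0], [0, 0, 10, 0, 0, 0, 0], [0, 0, 0, 0, 0, 0, 0], [0, 0, 0, 0, 0, 0, 0]],
  ],
)

```text
time: 22.88
tool_pos: [0.6363, -0.0048, 0.2625]
ee_rot: [3.138, -0.003, 0.67]
wrist_force: [-0.2, 0.3, 0.7]
width: 0.0007
finger_force: 0.0
```

Run:
```python
from h import *
p=eyes.snapshot('side'); save({'color':p['color'][120:280,150:350]},'s7',4)
```

```text
(no output)
```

View pics/s7.png

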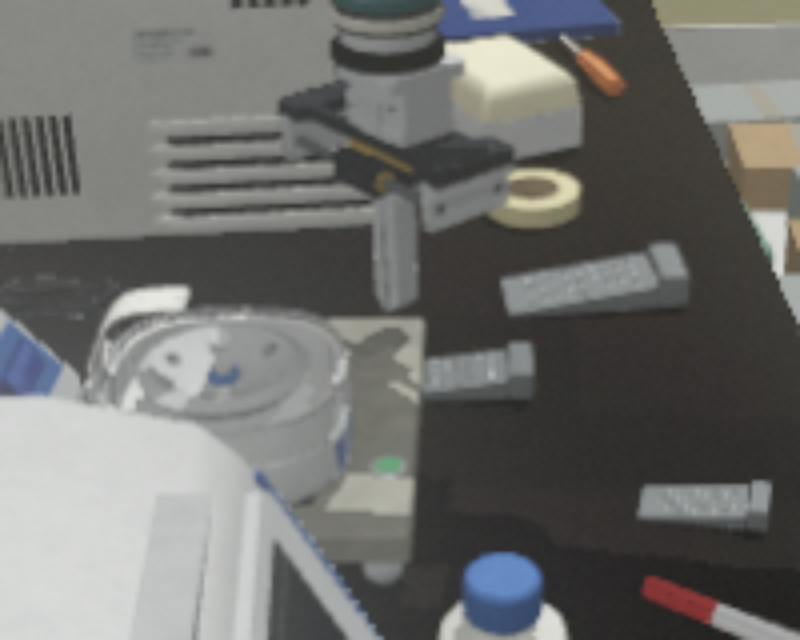

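Call:
step_arm(
  commands=[
    [[0, 0, 5, 0, 0, 0, 0], [0, 0, 4, 0, 0, 0, 0], [0, 0, 0, 0, 0, 0, 0], [0, 0, 0, 0, 0, 0, 0]],
  ],
)

```text
time: 23.42
tool_pos: [0.6355, -0.0048, 0.2506]
ee_rot: [-3.142, 0.0, 0.67]
wrist_force: [0.4, -1.0, -0.2]
width: 0.0005
finger_force: 0.0
```

Call:
step_arm(
  commands=[
    [[0, 0, 1.5, 0, 0, 0, 0], [0, 0, 1, 0, 0, 0, 0], [0, 0, 0, 0, 0, 0, 0]],
  ],
)

```text
time: 23.8
tool_pos: [0.6355, -0.0048, 0.248]
ee_rot: [-3.142, 0.0, 0.67]
wrist_force: [0.3, -0.2, 0.1]
width: 0.0005
finger_force: 0.0
```

Call:
step_arm(
  commands=[
    [[0, 0, 1, 0, 0, 0, 0], [0, 0, 0.7, 0, 0, 0, 0], [0, 0, 0, 0, 0, 0, 0]],
  ],
)

```text
time: 24.18
tool_pos: [0.6355, -0.0048, 0.2464]
ee_rot: [-3.142, 0.0, 0.67]
wrist_force: [-0.1, -0.4, -0.8]
width: 0.0003
finger_force: 0.0
```

Call:
step_arm(
  commands=[
    [[0, 0, 0.5, 0, 0, 0, 0], [0, 0, 0, 0, 0, 0, 0]],
  ],
)

```text
time: 24.42
tool_pos: [0.6356, -0.0048, 0.246]
ee_rot: [3.142, 0.0, 0.67]
wrist_force: [0.2, -0.6, 0.0]
width: 0.0004
finger_force: 0.0
```

Call:
step_arm(
  commands=[
    [[0, 0, 0.5, 0, 0, 0, 0], [0, 0, 0, 0, 0, 0, 0]],
  ],
)

```text
time: 24.68
tool_pos: [0.6356, -0.0048, 0.2459]
ee_rot: [3.141, -0.0, 0.67]
wrist_force: [-1.2, -0.3, 1.8]
width: 0.0004
finger_force: 1.0
```

Call:
step_arm(
  commands=[
    [[0, 0, 0.3, 0, 0, 0, 0], [0, 0, 0, 0, 0, 0, 0]],
  ],
)

```text
time: 24.92
tool_pos: [0.6355, -0.0048, 0.2458]
ee_rot: [3.141, -0.0, 0.67]
wrist_force: [-2.0, -0.9, 4.7]
width: 0.0007
finger_force: 2.3
```

Call:
step_arm(
  commands=[
    [[0, 0, 0.3, 0, 0, 0, 0], [0, 0, 0, 0, 0, 0, 0]],
  ],
)

```text
time: 25.18
tool_pos: [0.6355, -0.0048, 0.2458]
ee_rot: [3.141, -0.0, 0.67]
wrist_force: [-1.9, -0.7, 5.7]
width: 0.0004
finger_force: 2.9
```

Call:
step_arm(
  commands=[
    [[0, 0, 0.3, 0, 0, 0, 0], [0, 0, 0, 0, 0, 0, 0], [0, 0, 0, 0, 0, 0, 0]],
  ],
)

```text
time: 25.55
tool_pos: [0.6355, -0.0048, 0.2458]
ee_rot: [3.141, -0.0, 0.67]
wrist_force: [-4.0, 0.1, 6.5]
width: 0.0007
finger_force: 3.4
```

Call:
step_arm(
  commands=[
    [[-0.3, -0.2, 0.4, 0, 0, 0, 0], [0, 0, 0, 0, 0, 0, 0], [0, 0, 0, 0, 0, 0, 0]],
  ],
)

```text
time: 25.92
tool_pos: [0.6353, -0.0048, 0.2457]
ee_rot: [3.14, -0.001, 0.67]
wrist_force: [-3.6, 0.3, 7.2]
width: 0.0007
finger_force: 3.7
```

Call:
step_arm(
  commands=[
    [[-0.1, -0.1, 0.3, 0, 0, 0, 0], [0, 0, 0, 0, 0, 0, 0], [0, 0, 0, 0, 0, 0, 0]],
  ],
)

```text
time: 26.3
tool_pos: [0.6352, -0.0048, 0.2457]
ee_rot: [3.14, -0.001, 0.67]
wrist_force: [-2.7, 0.3, 8.2]
width: 0.0002
finger_force: 4.1
```

Call:
step_arm(
  commands=[
    [[-0.1, -0.1, 0.7, 0, 0, 0, 0], [0, 0, 0, 0, 0, 0, 0], [0, 0, 0, 0, 0, 0, 0]],
  ],
)

```text
time: 26.68
tool_pos: [0.6352, -0.0048, 0.2457]
ee_rot: [3.14, -0.002, 0.67]
wrist_force: [-3.2, 0.8, 10.0]
width: 0.0002
finger_force: 5.0
```

Call:
step_arm(
  commands=[
    [[-0.1, -0.1, 0.3, 0, 0, 0, 0], [0, 0, 0, 0, 0, 0, 0], [0, 0, 0, 0, 0, 0, 0], [0, 0, 0, 0, 0, 0, 0]],
  ],
)

```text
time: 27.18
tool_pos: [0.6351, -0.0048, 0.2457]
ee_rot: [3.139, -0.002, 0.67]
wrist_force: [-3.8, -0.5, 10.7]
width: 0.0006
finger_force: 5.4
```

Call:
step_arm(
  commands=[
    [[0, 0, -4, 0, 0, 0, 0], [0, 0, -20, 0, 0, 0, 0], [0, 0, -50, 0, 0, 0, 0], [0, 0, -50, 0, 0, 0, 0], [0, 0, -30, 0, 0, 0, 0], [-50, -30, 0, 0, 0, 0, 0], [-30, -30, 0, 0, 0, 0, 0], [0, 0, 0, 0, 0, 0.18, 0], [0, 0, 0, 0, 0, 0.18, 0], [0, 0, 0, 0, 0, 0.18, 0], [0, 0, 0, 0, 0, 0.18, 0], [0, 0, 0, 0, 0, 0, 0], [0, 0, 0, 0, 0, 0, 0]],
  ],
)

```text
time: 28.8
tool_pos: [0.5348, -0.0074, 0.3972]
ee_rot: [3.142, -0.0, -0.048]
wrist_force: [0.3, -0.9, 0.3]
width: 0.0003
finger_force: 0.0
```

Run:
```python
from fit import *
o=robot.get_obs(); p=eyes.snapshot('wrist'); print(o['time'],o['tool_pos'],o['ee_rot'],o['wrist_force'].round(2)); save(p,'w8',1.5)
q=eyes.snapshot('side')
print([(np.round(ray(q,r['xy'],.047,o)[0],3),r['confidence']) for r in models.tip_of(q,'slab_corner')[:1]],[(np.round(ray(q,r['xy'],0,o)[0],3),r['confidence']) for r in models.tip_of(q,'wedge')[:3]])
```

```text
28.8 [ 0.53479894 -0.00738145  0.39723956] [ 3.14151998e+00 -4.89740446e-04 -4.76997700e-02] [ 0.25 -0.9   0.28]
[(array([0.639, 0.013, 0.047]), 0.96)] [(array([ 0.488, -0.138,  0.   ]), 0.79), (array([ 0.598, -0.014,  0.   ]), 0.73)]
```

View pics/w8.png

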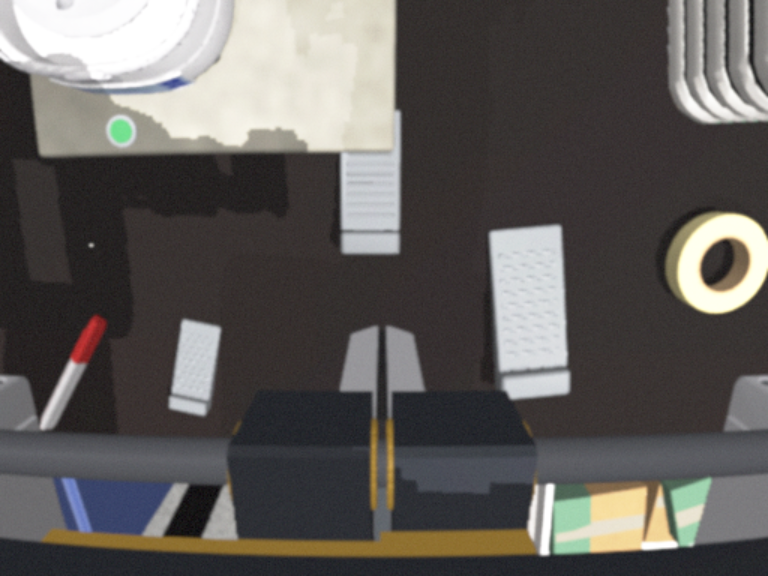

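The picture shows the wedge (columns 341–400, heel at row 253) still straight under the slab's front right corner at (393,150). Everything else is where it was and the arm is clear, so I'm handing in the job.

```bash
python3 -c "
from bench import robot
print(robot.close_job())"
```

```text
the job is handed in; nothing more can be done
None
```

The wedge is under the short foot, pushed in to about 11.7 N; the slab didn't give when I pressed its corner with about 10.7 N, and I handed the job in at about 29 s with the arm clear (slab level not measured; to line the wedge up I briefly squeezed its sides between the fingers, without lifting it).

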